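Lay the last bar on the pile in the stacking cradle

TASK

Three loose flat bars lie side by side near the front edge of the bench, on the left. Lay the widest and shortest of them flat on top of the pile of like bars in the grey stacking cradle on the right, lengthwise between the end posts and straight over the pile. Nobody knows how high the pile is today: lower the bar gently until it touches and only then let go, do not drop it, and leave the two other loose bars where they lie.

Things in the scene. Friction and masses are not known exactly. Their poses are not given: they have to be found in the camera images.
- bar: the bar to be laid on the pile: plain light grey steel flat bar, 30 wide x 130 long x 8 mm thick, 0.17 to 0.33 kg, loose, flat on the bench; origin at the centre of its underside, z up. Its own x and y axes are turned 6 degrees against its edges: use bar_mid for its direction
- bar_mid (a point): the same bar: centre of its underside, with x exactly across its 30 mm width, y along its 130 mm length, z up through its 8 mm thickness. Both ways round are equal
- long_bar: bystander: narrow dark brown flat bar, 20 wide x 160 long x 12 mm thick, loose on the bench; origin at the centre of its underside, length about along its y (9 degrees off)
- thin_bar: bystander: dark flat bar, 25 wide x 140 long x 6 mm thick, loose on the bench; origin at the centre of its underside, length about along its y (5 degrees off)
- cradle: grey steel stacking cradle fixed to the bench: base plate 80 (x) x 210 (y) x 8 mm, and two end posts of channel shape, open to each other, 86 mm high; room between them 54 (x) x 160 mm (y); their flanges reach 20 mm in from the end walls, the long sides between are open for fingers. Origin: centre of the plate's underside, on the bench; x across, y lengthwise, z up
- pile_place (a point): centre of the cradle's floor, on top of its base plate, 8 mm above the bench; axes as the cradle's. The fixed pile of like bars is centred here, lengthwise along y, edges uneven by 3 mm. Its flat level top stands 20 to 60 mm above this point; the height differs every time, is not reported, and must be felt (or seen)

How it is judged:
At the end, for the whole second after the job is handed in: The bar lies released, at rest and flat (within 3 degrees) on the pile, its centre within 12 mm sideways and 15 mm lengthwise of the cradle's centre and its length within 11 degrees of the cradle's (x of bar in the frame of cradle between -0.012 and 0.012 m and y of bar in the frame of cradle between -0.015 and 0.015 m and z of bar in the frame of cradle between 0.024 and 0.072 m and angle between the y axis of bar_mid and the y axis of cradle, either way round below 0.2 rad and angle between bar's own z axis and vertical below 0.06 rad and linear speed of bar below 0.02 m/s and contact force between bar and the fingers below 0.1 N); the robot touches nothing.
It fails at once if the bar was dropped: it fell faster than 0.35 m/s (a fall of more than about 6 mm) with no finger on it (contact force between bar and the fingers below 0.05 N and linear speed of bar above 0.35 m/s).
It fails at once if one of the two other bars was moved by more than 30 mm (distance of any of long_bar, thin_bar from where it was at the start of the episode above 0.03 m).
It also fails if it takes over 40 s, if anything falls off the work surface, if the arm or the gripper's body presses on something with over 40 N, if the wrist force passes 120 N, or if a joint passes its speed limit or range.

ROBOT

A 6-joint arm with a two-finger parallel gripper is mounted at the origin on a cart in front of the work surface, level with it; the furniture and walls round the work are solid. World frame = base frame: x ahead of the robot, y to its left, z up, the work surface at z = 0. Lengths are in m, angles in rad, forces in N, time in s.
With the tool pointing down it reaches from about 0.35 to 0.85 m from the base axis. Payload 8.1 kg.
Tool frame: the origin (TCP) lies on the centre line of the jaws, within the pads' length; the fingertips stand 11 mm ahead of it and the grasp point (between the pads) lies 8 mm behind it (tip_reach is the z of the fingertips in the tool frame, in m); z points along the fingers, y is the direction in which the jaws open and shut (so a half turn about z gives the same grasp; the last joint's range is limited). The gripper opens to 93 mm and grips with 3 to 60 N. Pads are 15 mm wide; open, the fingers measure 128 mm over their backs; the gripper's body (75 mm by 188 mm) begins 65 mm behind the grasp point.
Start: joints at [-1.284, 0.13, 1.488, -0, 1.523, -0.085], TCP at [0.218, -0.559, 0.23] pointing down, gripper open.
Joint ranges: [-2.96, 2.96], [-0.89, 2.26], [0.02, 2.5], [-1.34, 4.48], [0, 2.73], [-2.66, 2.66]. Speed limits (rad/s): [2.39, 2.39, 2.79, 3.14, 3.14, 3.14].

INTERFACE

Orientations are given as a rotation vector (axis times angle).
In Python, from plant import read_state, read_camera, camera_params, close_job, silhouettes, tip_of, tip_reach gives the robot as it stands.
- The arm moves only by the shell command python3 -m creep 'ROWS' [FORCE]. ROWS is JSON, a list of rows, each a list of 5 numbers: the shift along the tool's x, y, z in m, then the turn about the tool's z in rad, then the closure in counts, from 0 (fully open) to 255 (shut). In form: [[dx, dy, dz, twist, gripper], ...]. A call has 1 to 12 rows; each row shifts and turns the commanded pose from where the row before left it, along the tool's axes as they then stand; what a row does not reach is not made up. A row lasts 1/12 s, in which the tool goes at most 41.7 mm and 7.16 degrees, less where a joint would pass 70% of its speed; a pose out of reach is approached as far as the arm can. A call is refused whole if a number of a shift passes 0.0417 or a number of a turn 0.125, either way. A call with a gripper value outside its range is refused whole. The fingers move at their own pace and stop on an object; FORCE is the grip in N (left out, the last holds). Time passes only in rows, so rows that do not move let the fingers close. It gives the time, the measured TCP pose, the force and the opening at its end, in the units of the state.
- read_state(): the state, without advancing time (a new reading comes with each control period).
- read_camera(name): name is "scene" or "side" or "wrist"; returns the picture (384x512x3 uint8, red, green, blue); there is no depth.
- camera_params(name): a dict with "fov_y" (degrees; the focal length in pixels is half the picture's height over the tangent of half this angle, whatever the lens; pixels are square), "cx", "cy" (the principal point, pixels), "position" and "rotation" of the camera in the world. Camera axes: x right, y down, z forward; pixel columns grow to the right and rows downward; lengths in m; the calibration is good to about 2 mm. A picture is of the moment at which its call begins: read the wrist's pose just before it. camera_params takes no time and is no camera call; for the wrist camera it gives the pose at the moment of the call.
- close_job(): hands the job in, once; it reports no verdict.
Trained networks look in the newest picture that a camera, given by its name, has taken for a name from the list of things; names that differ only in an ending like _2 or _b are one class to them, and where a whole thing is asked for, a point or a joint stands for the part that bears it (a point fixed in the world has none). Each returns a list of dicts, best first, with "confidence" (0 to 1); they miss things now and then, are a little off and sometimes report something else, mostly with a low value. They report only what shows in the picture. A call takes as long as a camera call.
- silhouettes(camera, query): "region" (384x512 bool, what is visible of it) and "pixel" ([column, row] in pixels, amid what is visible of it).
- tip_of(camera, query): "pixel" ([column, row] in pixels: a listed point, or the origin of a listed thing).
The state is a dict: "t": time; "q": joint angles; "dq": joint speeds; "joint_torque": joint torques, N m; "tool_pos": TCP position; "orientation": TCP orientation; "force": force on the tool from outside, world axes, zero at the start; "wrist_torque": the same for the moment, N m; "opening": finger opening in m.
Only numpy, scipy, OpenCV 4.12 (cv2) and the standard library are available. Lean on these libraries where they do the work, as an engineer would, in place of code of your own. Each camera call takes 0.05 s, during which the arm holds its last target.

## Working session

There is one attempt and no reset: what is moved stays moved. The work goes in short steps, Python scripts to look and compute and a shell command to move; the robot and the scene stay as the last step left them, time stands still between calls to the robot, and variables do not carry over. Pictures are saved under pics/ and viewed, and the job is handed in when it is done.

```bash
mkdir -p pics; ls; python3 - <<'E'
from plant import *
import cv2
print(read_state())
for n in ["scene","side","wrist"]:
    im=read_camera(n); cv2.imwrite(f"pics/{n}0.png",im[:,:,::-1]); print(n,camera_params(n))
print(tip_reach)
E
```

```text
pics
{'t': 0.0, 'q': array([-1.28438286e+00,  1.31158255e-01,  1.48926114e+00, -6.94588328e-06,
        1.52297351e+00, -8.53973426e-02]), 'dq': array([ 0.00078459,  0.00164507, -0.0011781 ,  0.00076105, -0.00079091,
       -0.00035858]), 'joint_torque': array([-9.32861949e-04, -5.59846044e+01, -4.91759312e+01,  7.66041060e-02,
        3.52946541e-02, -1.96393557e-04]), 'tool_pos': array([ 0.21785027, -0.55848036,  0.22859912]), 'orientation': array([-3.08570109e+00, -5.80350291e-01,  2.94415501e-04]), 'force': array([0.23592756, 0.30080019, 0.02159714]), 'wrist_torque': array([-0.02190499, -0.00768264,  0.02621756]), 'opening': 0.09305844987118678}
scene {'fov_y': 54.3806591079025, 'cx': 255.57146493450662, 'cy': 186.9448037538323, 'position': array([0.01985222, 0.7739959 , 0.43949458]), 'rotation': array([-0.70157053,  2.30184002, -1.51526475])}
side {'fov_y': 52.320015487326295, 'cx': 254.8587606810982, 'cy': 196.80692492620355, 'position': array([0.0722253 , 0.82968292, 0.55023533]), 'rotation': array([-0.62804375,  2.46291563, -1.44189338])}
wrist {'fov_y': 69.73403526098406, 'cx': 248.55362154665454, 'cy': 192.2918400893533, 'position': array([ 0.29563712, -0.52784854,  0.38449056]), 'rotation': array([ 2.37547588, -1.62437264, -0.2518728 ])}
0.011
```

View pics/scene0.png

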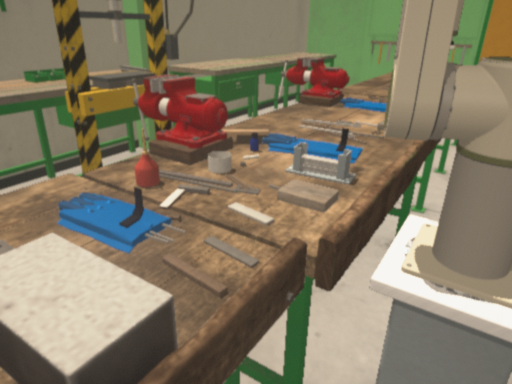

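View pics/side0.png

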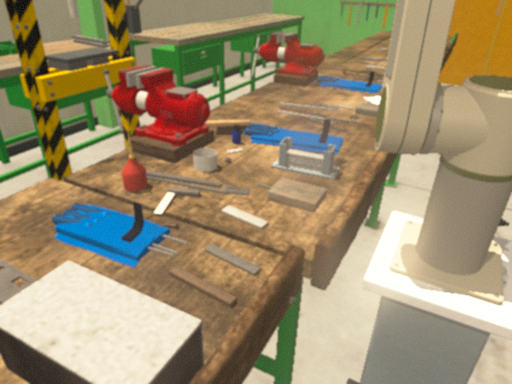

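View pics/wrist0.png

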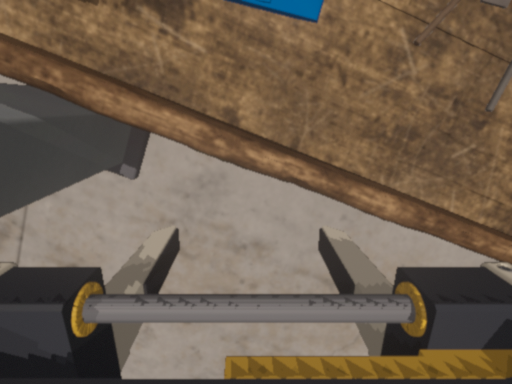

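The scene picture shows the three bars: brown at (195,275), dark at (231,250) and light grey at (250,212). The cradle is at about (322,165). Next I'll localise them.

```bash
cat > h.py <<'E'
from plant import *
import numpy as np, cv2
from scipy.spatial.transform import Rotation as R
def ray(cp,px):
    f=192/np.tan(np.radians(cp['fov_y'])/2)
    d=np.array([(px[0]-cp['cx'])/f,(px[1]-cp['cy'])/f,1.])
    return cp['position'],R.from_rotvec(cp['rotation']).as_matrix()@d
def onplane(cp,px,z):
    o,d=ray(cp,px); return o+d*(z-o[2])/d[2]
def proj(cp,P):
    f=192/np.tan(np.radians(cp['fov_y'])/2)
    c=(np.atleast_2d(P)-cp['position'])@R.from_rotvec(cp['rotation']).as_matrix()
    return np.c_[c[:,0]/c[:,2]*f+cp['cx'],c[:,1]/c[:,2]*f+cp['cy']]
def rect_on(cp,region,z):
    c,_=cv2.findContours(region.astype(np.uint8),cv2.RETR_EXTERNAL,cv2.CHAIN_APPROX_NONE)
    c=max(c,key=cv2.contourArea)[:,0,:]
    W=np.array([onplane(cp,p,z)[:2] for p in c])
    (ctr,wh,a)=cv2.minAreaRect((W*1000).astype(np.float32))
    b=cv2.boxPoints((ctr,wh,a)); e=[b[1]-b[0],b[2]-b[1]]; e=max(e,key=np.linalg.norm)
    return np.array(ctr),wh,np.degrees(np.arctan2(e[1],e[0]))%180
E
python3 - <<'E'
from h import *
for n in ["scene","side"]:
    cp=camera_params(n)
    for q,z in [("bar",.008),("long_bar",.012),("thin_bar",.006),("cradle",.04)]:
        for s in silhouettes(n,q)[:2]:
            print(n,q,s['confidence'],s['pixel'],s['region'].sum(),rect_on(cp,s['region'],z))
    for q,z in [("bar_mid",0),("cradle",0),("pile_place",.008)]:
        for s in tip_of(n,q)[:2]: print(n,q,s['confidence'],s['pixel'],onplane(cp,s['pixel'],z))
print(read_state()['t'])
E
```

```text
scene bar 0.7 [249.6, 211.4] 406 (array([476.7098999 ,  83.93850708]), (42.445281982421875, 137.2804412841797), np.float32(171.13963))
scene long_bar 0.8 [197.3, 276.2] 838 (array([424.85858154, 353.31936646]), (30.583860397338867, 167.56907653808594), np.float32(173.16196))
scene long_bar 0.64 [249.6, 213.1] 409 (array([476.16400146,  90.22411346]), (42.96839141845703, 137.08511352539062), np.float32(171.13962))
scene thin_bar 0.76 [227.2, 250.6] 575 (array([420.67645264, 244.58998108]), (32.53179168701172, 146.7056884765625), np.float32(172.86792))
scene bar_mid 0.73 [249.0, 214.3] [0.48213626 0.08116159 0.        ]
scene cradle 0.7 [317.3, 173.9] [ 0.45842998 -0.27591745  0.        ]
scene pile_place 0.81 [318.4, 172.1] [ 0.4541823 -0.2733692  0.008    ]
side bar 0.58 [245.8, 215.5] 397 (array([481.0508728 ,  85.18086243]), (39.046241760253906, 133.2531280517578), np.float32(170.67476))
side long_bar 0.87 [201.4, 288.7] 853 (array([429.20355225, 353.69546509]), (30.87367820739746, 165.48736572265625), np.float32(173.14262))
side thin_bar 0.3 [321.4, 162.2] 850 (array([ 484.37939453, -373.09790039]), (213.37313842773438, 321.74566650390625), np.float32(107.99138))
side bar_mid 0.78 [244.3, 218.9] [0.47897813 0.08397325 0.        ]
side cradle 0.81 [304.6, 169.9] [ 0.45144092 -0.27077715  0.        ]
side pile_place 0.82 [304.8, 165.2] [ 0.45849556 -0.28861211  0.008     ]
0.85
```

```bash
python3 - <<'E'
import cv2
a=cv2.imread("pics/scene0.png");b=cv2.imread("pics/side0.png")
cv2.imwrite("pics/z0.png",cv2.resize(a[130:240,215:375],None,fx=4,fy=4,interpolation=cv2.INTER_CUBIC))
cv2.imwrite("pics/z1.png",cv2.resize(b[120:240,200:360],None,fx=4,fy=4,interpolation=cv2.INTER_CUBIC))
E
```

```text
(no output)
```

View pics/z0.png

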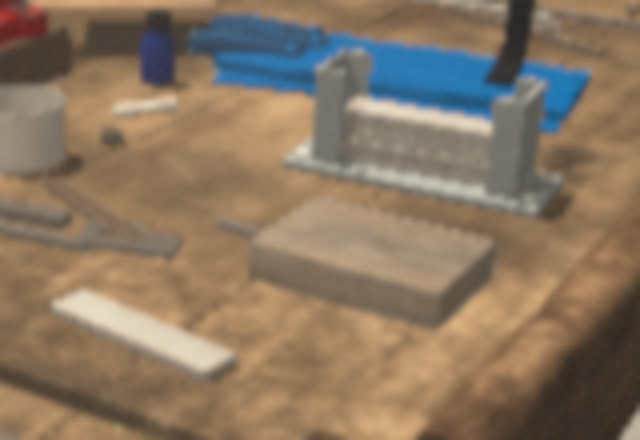

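View pics/z1.png

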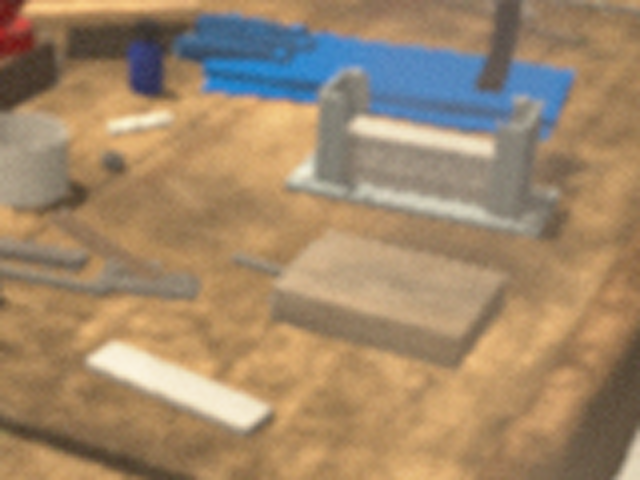

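Positions: bar about (0.480, 0.084), with its length at about 171° in the world frame. Cradle about (0.456, -0.275). A wooden block lies between them, so I'll fly above it. Next I'll work out the tool axes and the moves.

```bash
cat >> h.py <<'E'
def tool():
    s=read_state(); return s['tool_pos'],R.from_rotvec(s['orientation']).as_matrix()
def plan(target,ydir=None):
    """tool-frame shift to target; twist so tool y is along world angle ydir (deg, mod 180)"""
    p,M=tool(); d=M.T@(np.array(target)-p)
    print("tool x ang",np.degrees(np.arctan2(M[1,0],M[0,0])),"y ang",np.degrees(np.arctan2(M[1,1],M[0,1])),"z",M[:,2])
    print("shift",d.round(4))
    if ydir is not None:
        cur=np.degrees(np.arctan2(M[1,1],M[0,1])); dd=(ydir-cur+90)%180-90
        print("twist about tool z (rad)",-np.radians(dd))
E
python3 - <<'E'
from h import *
p,M=tool(); cp=camera_params("wrist")
print("cam in tool",M.T@(cp['position']-p)); print(M.T@R.from_rotvec(cp['rotation']).as_matrix()[:,2])
plan((0.36,-0.30,0.25),81)
E
```

```text
cam in tool [ 0.08363388 -0.00062462 -0.15565629]
[-3.02329790e-01  7.04913695e-04  9.53203127e-01]
tool x ang 21.301770270139563 y ang -68.69822977404267 z [ 3.41741649e-05 -5.36025211e-05 -9.99999998e-01]
shift [ 0.2264 -0.1897 -0.0204]
twist about tool z (rad) 0.5288656596257417
```

```bash
python3 -m creep '[[0.0325,-0.0178,-0.002,0,0],[0.0325,-0.0178,-0.002,0,0],[0.0325,-0.0178,-0.002,0,0],[0.0325,-0.0178,-0.002,0,0],[0.0325,-0.0178,-0.002,0,0],[0.0325,-0.0178,-0.002,0,0],[0.0325,-0.0178,-0.002,0,0],[0.0325,-0.0178,-0.002,0,0],[0.0325,-0.0178,-0.002,0,0],[0.0325,-0.0178,-0.002,0,0]]' && python3 -m creep '[[0,0,0,0.106,0],[0,0,0,0.106,0],[0,0,0,0.106,0],[0,0,0,0.106,0],[0,0,0,0.106,0],[0,0,0,0,0],[0,0,0,0,0]]'
python3 - <<'E'
from h import *
plan((0.456,-0.275,0.25),81)
cp=camera_params("wrist"); im=read_camera("wrist"); cv2.imwrite("pics/w1.png",im[:,:,::-1])
for q,z in [("cradle",0),("pile_place",.008)]:
    for s in tip_of("wrist",q)[:2]: print(q,s['confidence'],s['pixel'],onplane(cp,s['pixel'],z))
np.save("cp1.npy",cp)
E
```

```text
t: 1.68
tool_pos: [0.457, -0.2735, 0.25]
orientation: [3.087, 0.58, 0.001]
force: [0.0, -1.2, -1.0]
opening: 0.093
t: 2.27
tool_pos: [0.4561, -0.2751, 0.2497]
orientation: [3.132, -0.243, 0.0]
force: [0.8, -0.5, -0.2]
opening: 0.093
tool x ang -8.87395409884725 y ang -98.873954328791 z [ 6.40460451e-05 -6.53666396e-05 -9.99999996e-01]
shift [-0.0001 -0.0001 -0.0003]
twist about tool z (rad) 0.0021999119704832542
cradle 0.6 [249.9, 168.5] [ 0.44850364 -0.27626705  0.        ]
pile_place 0.73 [254.0, 167.2] [ 0.45127529 -0.28275238  0.008     ]
```

View pics/w1.png

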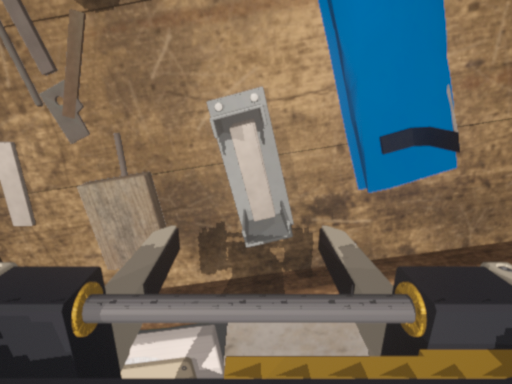

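The wrist view shows the cradle running from (237,95) to (268,242), the pile top as a pale strip, and the plate's far end with bolts at (219,105) and (254,97). I'll fit the cradle model to it.

```bash
python3 - <<'E'
from h import *
a=cv2.imread("pics/w1.png")
cv2.imwrite("pics/z2.png",cv2.resize(a[80:255,190:310],None,fx=3.4,fy=3.4,interpolation=cv2.INTER_CUBIC))
cp=camera_params("wrist")
for s in silhouettes("wrist","cradle")[:1]: print(s['confidence'],s['region'].sum(),rect_on(cp,s['region'],.008))
E
```

```text
0.84 5709 (array([ 441.48565674, -280.71582031]), (230.3372802734375, 82.08995819091797), np.float32(5.150449))
```

View pics/z2.png

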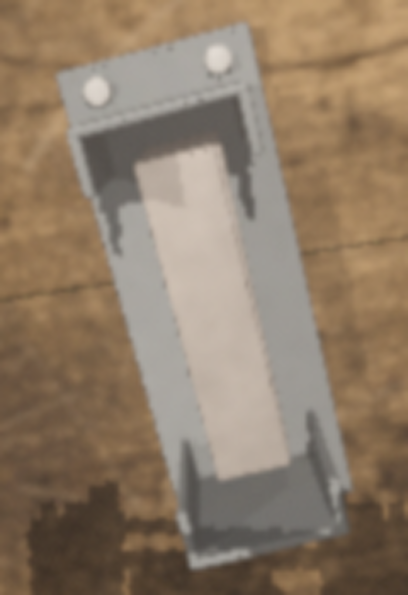

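```bash
python3 - <<'E'
from h import *
from scipy.optimize import least_squares
cp=camera_params("wrist")
c=lambda x,y:(190+x/3.4,80+y/3.4)
TL,TR=[onplane(cp,c(*p),.008)[:2] for p in [(58,75),(247,23)]]
L2=onplane(cp,c(160,443),.008)[:2]; R2=onplane(cp,c(348,480),.008)[:2]
print("width",np.linalg.norm(TL-TR))
# params x,y,th : th = direction of length pointing to far end
def res(p):
    u=np.array([np.cos(p[2]),np.sin(p[2])]); v=np.array([-u[1],u[0]]); o=p[:2]
    r=[(TL-o)@u-.105,(TR-o)@u-.105,(TL-o)@v-.04,(L2-o)@v-.04,(TR-o)@v+.04,(R2-o)@v+.04]
    return r
s=least_squares(res,[.45,-.278,0.05]); print(s.x[:2],np.degrees(s.x[2]),s.fun.round(4))
th=s.x[2];u=np.array([np.cos(th),np.sin(th)]);v=np.array([-u[1],u[0]])
P=[c(*p) for p in [(135,165),(222,143),(290,465),(215,480)]]
for z in np.arange(.028,.069,.008):
    W=np.array([onplane(cp,p,z)[:2] for p in P]); r=W-s.x[:2]
    print(round(z,3),"len",np.linalg.norm(W[0]-W[3]).round(4),np.linalg.norm(W[1]-W[2]).round(4),"wid",np.linalg.norm(W[0]-W[1]).round(4),"ctr in cradle",(r.mean(0)@v).round(4),(r.mean(0)@u).round(4))
im=cv2.imread("pics/w1.png")
def draw(h,a,b,col):
    pts=[np.r_[s.x[:2]+i*u*a+j*v*b,h] for i,j in [(1,1),(1,-1),(-1,-1),(-1,1)]]
    cv2.polylines(im,[proj(cp,np.array(pts)).round().astype(int)],True,col,1)
draw(.008,.105,.04,(0,255,0)); draw(.086,.085,.03,(0,0,255)); draw(.0,.105,.04,(255,0,0)); draw(.044,.065,.015,(255,255,0))
cv2.imwrite("pics/z3.png",cv2.resize(im[80:255,190:310],None,fx=3.4,fy=3.4))
E
```

```text
width 0.07835547847482184
[ 0.45039932 -0.28111242] 5.031338114807749 [-0.0003  0.0003 -0.0009 -0.0003  0.0008  0.0004]
0.028 len 0.1383 0.1392 wid 0.0352 ctr in cradle 0.0002 -0.0053
0.036 len 0.1354 0.1363 wid 0.0344 ctr in cradle -0.0001 -0.0033
0.044 len 0.1324 0.1333 wid 0.0337 ctr in cradle -0.0004 -0.0014
0.052 len 0.1295 0.1304 wid 0.033 ctr in cradle -0.0007 0.0006
0.06 len 0.1266 0.1274 wid 0.0322 ctr in cradle -0.001 0.0026
0.068 len 0.1236 0.1245 wid 0.0315 ctr in cradle -0.0014 0.0045
```

View pics/z3.png

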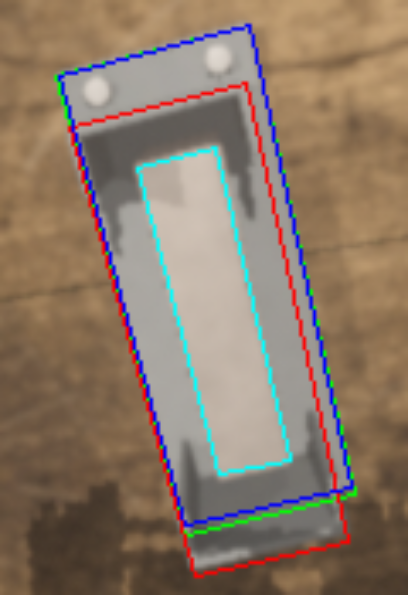

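The fit is good: cradle centre (0.4504, -0.2811), length at +5.0°, pile top at about z 0.044–0.052. Now over the bar.

```bash
python3 -m creep '[[-0.0032,-0.0358,0,0,0],[-0.0032,-0.0358,0,0,0],[-0.0032,-0.0358,0,0,0],[-0.0032,-0.0358,0,0,0],[-0.0032,-0.0358,0,0,0],[-0.0032,-0.0358,0.01,0,0],[-0.0032,-0.0358,0.01,0,0],[-0.0032,-0.0358,0.01,0,0],[-0.0032,-0.0358,0.01,0,0],[-0.0032,-0.0358,0.01,0,0],[0,0,0,0,0],[0,0,0,0,0]]'
python3 - <<'E'
from h import *
cp=camera_params("wrist"); im=read_camera("wrist"); cv2.imwrite("pics/w2.png",im[:,:,::-1])
for s in tip_of("wrist","bar_mid")[:1]: print(s['confidence'],s['pixel'],onplane(cp,s['pixel'],0))
for s in silhouettes("wrist","bar")[:1]: print(s['confidence'],s['region'].sum(),rect_on(cp,s['region'],.008))
plan((0.48,0.084,0.2),81)
E
```

```text
t: 3.47
tool_pos: [0.4802, 0.0852, 0.1988]
orientation: [3.132, -0.24, -0.003]
force: [0.3, -0.8, -0.1]
opening: 0.0929
0.59 [251.4, 170.9] [0.48007687 0.08110427 0.        ]
0.71 2283 (array([480.06112671,  80.53999329]), (30.690044403076172, 130.42015075683594), np.float32(170.65242))
tool x ang -9.069629342350387 y ang -99.06964044057197 z [ 7.02135940e-04 -3.72876786e-04 -9.99999684e-01]
shift [-0.0014 -0.0011  0.0001]
twist about tool z (rad) -0.0012154549805201288
```

View pics/w2.png

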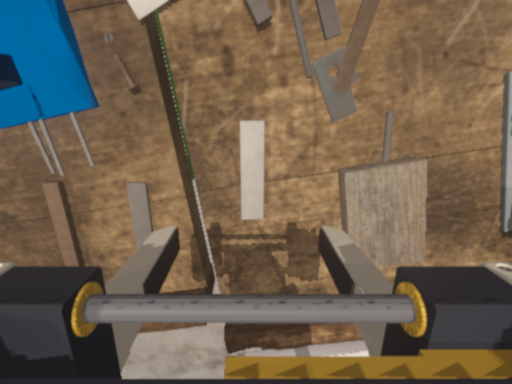

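The bar is at (0.480, 0.0805), length at 170.65°, and measures 30.7 x 130.4 mm, so it is the right one. Descending with the jaws half shut.

```bash
python3 -m creep '[[0.0005,0.0046,0.03,0.005,110],[0,0,0.03,0,110],[0,0,0.03,0,110],[0,0,0.03,0,110],[0,0,0.025,0,110],[0,0,0.015,0,110],[0,0,0.01,0,110],[0,0,0,0,110],[0,0,0,0,110]]'
python3 - <<'E'
from h import *
cp=camera_params("wrist"); im=read_camera("wrist"); cv2.imwrite("pics/w3.png",im[:,:,::-1])
plan((0.48,0.0805,0.0135),80.65); print(read_state()['opening'])
E
```

```text
t: 4.37
tool_pos: [0.4811, 0.0781, 0.0302]
orientation: [3.131, -0.258, 0.0]
force: [0.7, 0.7, 0.1]
opening: 0.0531
tool x ang -9.400706528736825 y ang -99.40067224297374 z [ 1.86653004e-03  2.09703967e-05 -9.99998258e-01]
shift [-0.0022 -0.0019  0.0175]
twist about tool z (rad) -0.0008843974792624391
0.05307206447039875
```

View pics/w3.png

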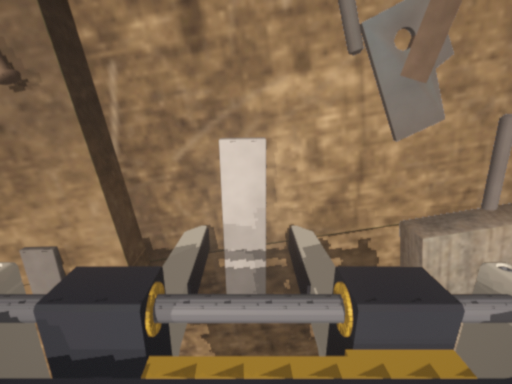

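The bar is between the fingers, with its centre at about column 244 against the jaws' 248. That agrees with the 2 mm offset in the state. I'll lower the last bit and grip.

```bash
python3 -m creep '[[-0.002,-0.002,0.008,0,110],[0,0,0.006,0,110],[0,0,0.002,0,110],[0,0,0,0,110]]' && python3 -m creep '[[0,0,0,0,200],[0,0,0,0,200],[0,0,0,0,200],[0,0,0,0,200],[0,0,0,0,200],[0,0,0,0,200]]' 30
python3 - <<'E'
from h import *
print(read_state()['force'])
plan((0.48,0.0805,0.0135),80.65)
E
```

```text
t: 4.75
tool_pos: [0.4785, 0.0812, 0.013]
orientation: [3.131, -0.256, -0.002]
force: [0.3, 0.5, -0.2]
opening: 0.0529
t: 5.25
tool_pos: [0.4793, 0.0812, 0.0139]
orientation: [-3.131, 0.256, -0.001]
force: [-1.1, -0.0, 1.0]
opening: 0.0292
[-1.09186158 -0.0060582   0.98257381]
tool x ang -9.351151897847242 y ang -99.3511478916717 z [ 4.64817099e-04  8.26219826e-05 -9.99999889e-01]
shift [0.0008 0.0006 0.0004]
twist about tool z (rad) -2.0034489127999844e-05
```

Gripped, opening 29 mm. Lift and check.

```bash
python3 -m creep '[[0,0,-0.005,0,200],[0,0,-0.01,0,200],[0,0,-0.02,0,200],[0,0,-0.03,0,200],[0,0,-0.03,0,200],[0,0,-0.03,0,200],[0,0,-0.02,0,200],[0,0,-0.01,0,200],[0,0,0,0,200]]' 40
python3 - <<'E'
from h import *
cp=camera_params("wrist"); im=read_camera("wrist"); cv2.imwrite("pics/w4.png",im[:,:,::-1])
print(read_state()['force'],read_state()['opening'])
plan((0.4504,-0.2811,0.17),95.03)
E
```

```text
t: 6.0
tool_pos: [0.4808, 0.0813, 0.172]
orientation: [-3.13, 0.256, -0.008]
force: [1.2, -0.4, -1.5]
opening: 0.0293
[ 0.21383243 -0.06521904 -2.16532454] 0.029322922811507186
tool x ang -9.352102622129724 y ang -99.35203870199842 z [ 2.30783716e-03  1.20752333e-04 -9.99997330e-01]
shift [ 0.03    0.3622 -0.0004]
twist about tool z (rad) -0.2510139284991246
```

View pics/w4.png

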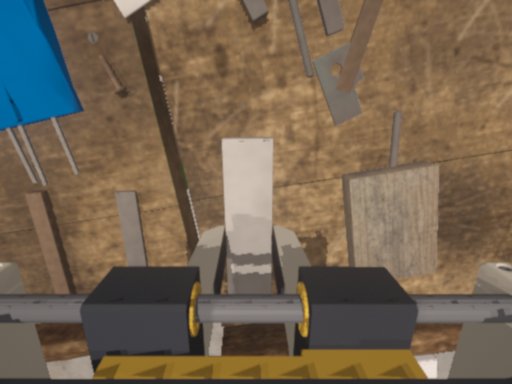

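The bar is held and appears level, columns 222–273 with its far edge at row 138. Moving it over the cradle.

```bash
python3 -m creep '[[0.001,0.012,0,0,200],[0.0025,0.03,0,0,200],[0.003,0.036,0,0,200],[0.003,0.036,0,0,200],[0.003,0.036,0,0,200],[0.003,0.036,0,0,200],[0.003,0.036,0,0,200],[0.003,0.036,0,0,200],[0.003,0.036,0,0,200],[0.003,0.036,0,0,200],[0.0022,0.025,0,0,200],[0.0013,0.0072,0,0,200]]' && python3 -m creep '[[0,0,0,-0.06,200],[0,0,0,-0.08,200],[0,0,0,-0.07,200],[0,0,0,-0.04,200],[0,0,0,0,200],[0,0,0,0,200],[0,0,0,0,200]]'
python3 - <<'E'
from h import *
cp=camera_params("wrist"); im=read_camera("wrist"); cv2.imwrite("pics/w5.png",im[:,:,::-1])
print(read_state()['force'],read_state()['opening'])
plan((0.4504,-0.2811,0.14),95.03)
for n in ["scene","side"]: cv2.imwrite(f"pics/{n}5.png",read_camera(n)[:,:,::-1])
E
```

```text
t: 7.05
tool_pos: [0.4482, -0.2847, 0.166]
orientation: [-3.13, 0.261, 0.006]
force: [-0.3, -0.1, -1.3]
opening: 0.029
t: 7.63
tool_pos: [0.4502, -0.2807, 0.1675]
orientation: [-3.138, -0.134, 0.002]
force: [-0.2, 0.9, -1.6]
opening: 0.0294
[ 0.71806273 -0.48624464 -1.60904416] 0.028959635441217525
tool x ang 4.91157097793156 y ang -85.08847698080696 z [-1.02461469e-03  7.93592943e-04 -9.99999160e-01]
shift [0.     0.0002 0.0279]
twist about tool z (rad) -0.0020678134029038344
```

View pics/w5.png

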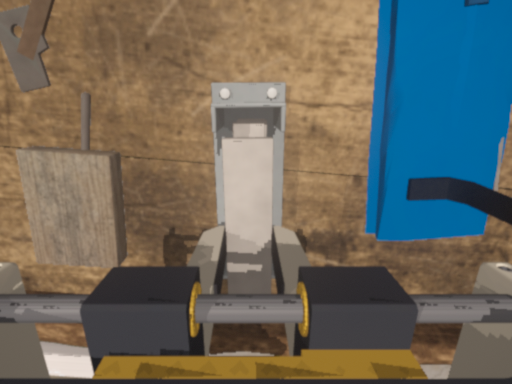

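View pics/scene5.png

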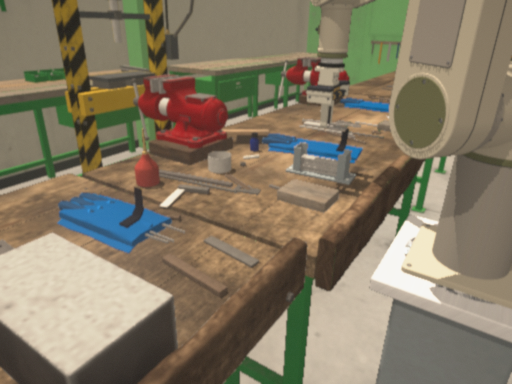

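The bar lines up over the cradle: its edges at 222–273 centre within the plate's 212–286. I'll descend to just above the highest possible pile.

```bash
python3 -m creep '[[0,0,0.01,0,200],[0,0,0.018,0,200],[0,0,0.02,0,200],[0,0,0.018,0,200],[0,0,0.01,0,200],[0,0,0.005,0,200],[0,0,0,0,200],[0,0,0,0,200],[0,0,0,0,200]]'
python3 - <<'E'
from h import *
plan((0.4504,-0.2811,0.0615),95.03)
cv2.imwrite("pics/w6.png",read_camera("wrist")[:,:,::-1])
a=read_camera("side")[:,:,::-1];cv2.imwrite("pics/s6.png",cv2.resize(a[100:200,250:370],None,fx=5,fy=5,interpolation=cv2.INTER_CUBIC))
print([read_state()[k] for k in ('force','wrist_torque')])
E
```

```text
t: 8.53
tool_pos: [0.4516, -0.2818, 0.0889]
orientation: [3.137, 0.136, 0.002]
force: [0.3, -0.6, -1.3]
opening: 0.0295
tool x ang 4.971576632565814 y ang -85.02853759333885 z [ 0.00158749 -0.0012177  -0.999998  ]
shift [-0.0011 -0.0009  0.0274]
twist about tool z (rad) -0.0010216737399570126
[array([-0.12694483, -0.28659435, -1.96882093]), array([ 0.09181966,  0.00870098, -0.05146153])]
```

View pics/w6.png

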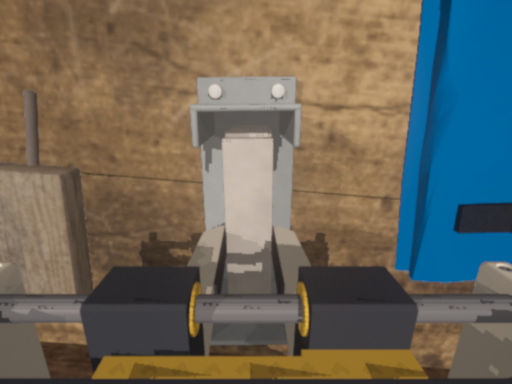

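View pics/s6.png

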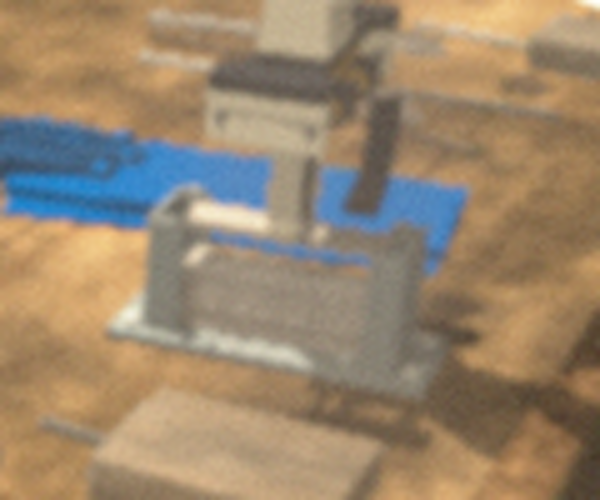

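The bar is inside the posts, clear of them, and centred (bar 248, plate 247). Now feeling down slowly.

```bash
python3 -m creep '[[0,0,0.002,0,200],[0,0,0.002,0,200],[0,0,0.002,0,200],[0,0,0.002,0,200],[0,0,0.002,0,200],[0,0,0.002,0,200]]' && python3 -m creep '[[0,0,0.0015,0,200],[0,0,0.0015,0,200],[0,0,0.0015,0,200],[0,0,0,0,200]]'
```

```text
t: 9.13
tool_pos: [0.4507, -0.2812, 0.0753]
orientation: [-3.138, -0.136, 0.0]
force: [-0.8, -0.0, -1.2]
opening: 0.0293
t: 9.47
tool_pos: [0.4506, -0.2812, 0.0707]
orientation: [-3.138, -0.136, 0.001]
force: [-0.4, 0.5, -2.1]
opening: 0.0293
```

```bash
python3 -m creep '[[0,0,0.001,0,200],[0,0,0.001,0,200],[0,0,0.001,0,200],[0,0,0,0,200]]' && python3 -m creep '[[0,0,0.001,0,200],[0,0,0.001,0,200],[0,0,0,0,200]]'
```

```text
t: 9.8
tool_pos: [0.4507, -0.2812, 0.0679]
orientation: [-3.138, -0.136, 0.0]
force: [0.3, -0.3, -1.1]
opening: 0.0292
t: 10.05
tool_pos: [0.4508, -0.2812, 0.066]
orientation: [-3.139, -0.136, 0.0]
force: [0.8, 0.7, -1.8]
opening: 0.0293
```

```bash
for i in 1; do python3 -m creep '[[0,0,0.001,0,200],[0,0,0.001,0,200],[0,0,0,0,200]]'; done; python3 - <<'E'
from h import *
s=read_state();print(s['tool_pos'],s['force'],s['wrist_torque'])
E
```

```text
t: 10.3
tool_pos: [0.4509, -0.2813, 0.0659]
orientation: [-3.139, -0.137, 0.0]
force: [-7.6, 5.3, 14.8]
opening: 0.0289
[ 0.45088648 -0.28130597  0.06585249] [-7.6145548   5.3164128  14.83072565] [1.04725304 1.37453336 0.01623691]
```

```bash
python3 -m creep '[[0,0,0.001,0,200],[0,0,0.001,0,200],[0,0,0,0,200]]'
```

```text
t: 10.55
tool_pos: [0.4509, -0.2813, 0.0657]
orientation: [-3.139, -0.137, 0.001]
force: [-14.4, 10.1, 32.4]
opening: 0.029
```

Contact at TCP z 0.0659, i.e. pile top about 0.052, agreeing with the visual estimate. I'll ease the over-press, then check before release.

```bash
python3 -m creep '[[0,0,-0.001,0,200],[0,0,-0.001,0,200],[0,0,-0.001,0,200],[0,0,0,0,200],[0,0,0,0,200]]'
python3 - <<'E'
from h import *
s=read_state();print(s['tool_pos'],s['force'],s['wrist_torque'])
cv2.imwrite("pics/w7.png",read_camera("wrist")[:,:,::-1])
a=read_camera("side")[:,:,::-1];cv2.imwrite("pics/s7.png",cv2.resize(a[100:200,250:370],None,fx=5,fy=5,interpolation=cv2.INTER_CUBIC))
E
```

```text
t: 10.97
tool_pos: [0.4511, -0.2815, 0.0659]
orientation: [3.138, 0.136, 0.001]
force: [-2.4, 1.6, 6.8]
opening: 0.0294
[ 0.45109314 -0.28148956  0.06588264] [-2.42112461  1.63044453  6.82050016] [0.41122088 0.49140976 0.03288268]
```

View pics/s7.png

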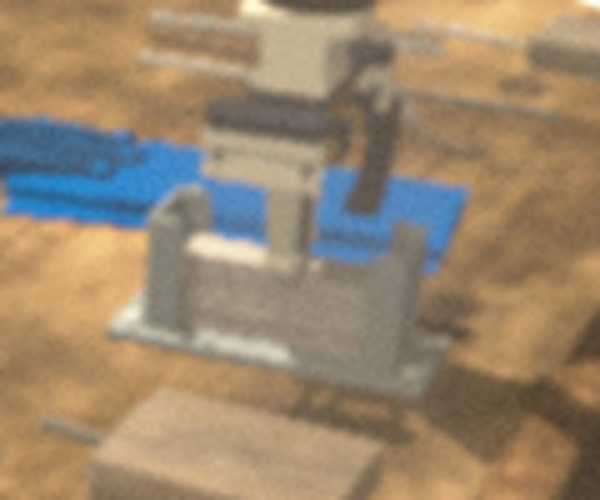

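View pics/w7.png

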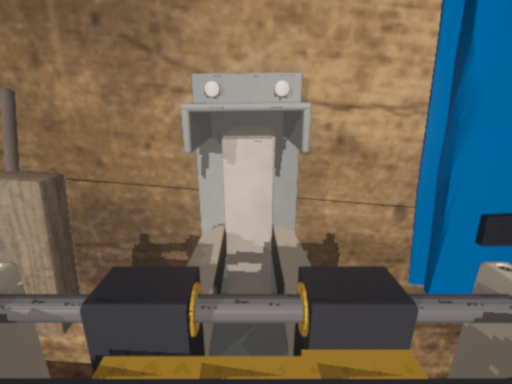

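Both views show the bar lying flush on the pile and centred. A bit more easing, then open.

```bash
python3 -m creep '[[0,0,-0.0005,0,200],[0,0,0,0,200],[0,0,0,0,180],[0,0,0,0,160],[0,0,0,0,140],[0,0,0,0,110],[0,0,0,0,110],[0,0,0,0,110],[0,0,0,0,110],[0,0,0,0,110]]' && python3 -m creep '[[0,0,-0.005,0,110],[0,0,-0.01,0,110],[0,0,-0.02,0,110],[0,0,-0.03,0,110],[0,0,-0.03,0,110],[0,0,-0.03,0,110],[0,0,-0.02,0,110],[0,0,0,0,110],[0,0,0,0,110],[0,0,0,0,110]]'
python3 - <<'E'
from h import *
s=read_state();print(s['tool_pos'],s['force'],s['opening'])
cp=camera_params("wrist")
cv2.imwrite("pics/w8.png",read_camera("wrist")[:,:,::-1])
for s in silhouettes("wrist","bar")[:2]:
    r=rect_on(cp,s['region'],.060); th=np.radians(5.03);d=r[0]/1000-[.4504,-.2811]
    print(s['confidence'],r,"along",d@[np.cos(th),np.sin(th)],"across",d@[-np.sin(th),np.cos(th)])
a=read_camera("side")[:,:,::-1];cv2.imwrite("pics/s8.png",cv2.resize(a[100:200,250:370],None,fx=5,fy=5,interpolation=cv2.INTER_CUBIC))
E
```

```text
t: 11.9
tool_pos: [0.4507, -0.2812, 0.0655]
orientation: [-3.139, -0.136, 0.0]
force: [0.6, -0.3, -0.3]
opening: 0.0528
t: 12.73
tool_pos: [0.4506, -0.2811, 0.2105]
orientation: [-3.139, -0.136, 0.0]
force: [0.9, 1.0, 0.2]
opening: 0.053
[ 0.45058598 -0.2811176   0.21046797] [0.86375491 0.96399676 0.22731538] 0.053010624651098806
0.65 (array([ 451.31768799, -280.68161011]), (130.6539764404297, 29.208599090576172), np.float32(5.719738)) along 0.0009508372164041878 across 0.0003363182034144816
```

View pics/s8.png

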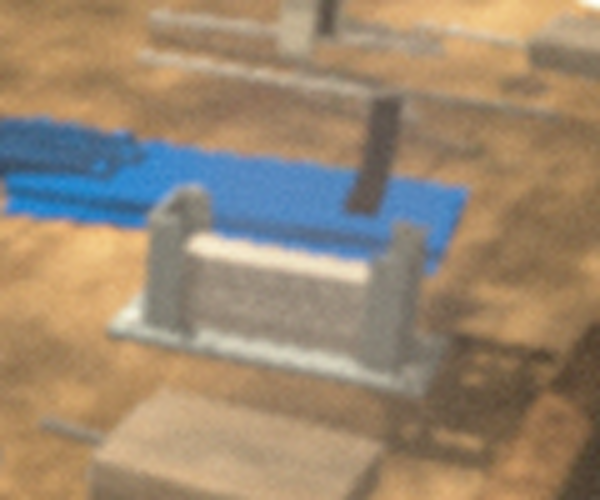

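View pics/w8.png

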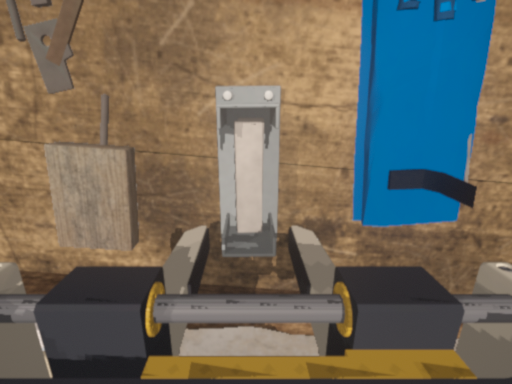

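The bar lies flat on the pile, (235–263, 122–233) in the wrist view. It is about 1 mm off centre and within 1° of the cradle's length, and the arm is clear.

```bash
python3 -c "
from plant import *
print(close_job())"
```

```text
the job is handed in; nothing more can be done
None
```

The light grey 30 x 130 mm bar is lying released on the pile in the cradle, and the job is handed in. It took about 13 of the 40 s, and no verdict was reported.

- **Placing:** I gripped the bar at its middle and carried it over the block. I lowered it in 1–2 mm steps until the force rose, at about 52 mm above the bench, close to my estimate from the wrist picture. I eased the force to near zero before opening, so the bar was not dropped.
- **Last check of the bar:** The wrist camera put it about 1 mm off lengthwise, 0.3 mm off sideways and 0.7° off the cradle's direction. The side view showed it flat, with the arm clear of everything.
- **Harder press than meant:** One step past first contact raised the wrist force to about 37 N in total (32 N of it upward). That is below the 120 N wrist limit. The 40 N limit applies to the arm and gripper body, and here only the held bar was pressing.
- **Other two bars:** The path kept clear of them, and a camera view taken while the bar was over the cradle showed them where they started. I did not measure them again at the end.
- **Network errors:** One early detection called the target bar `long_bar`, and another called the cradle `thin_bar`. I dismissed both against the pictures.

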